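# Open the wide butter box by its quarter-turn latch

## Task

Two latched steel cold boxes stand on the bakery bench. Open the wide one: give the black latch knob on its lid a quarter turn clockwise, seen from above, then let go of it so that the sprung lid comes up by itself; keep clear and wait until it is fully up. Leave the narrow box's latch as it is.

Things in the scene. Friction and masses are not known exactly. Their poses are not given: they have to be found in the camera images.
- wide_box: the WIDE cold box, steel, 220 deep x 260 wide x 130 mm high with its lid; stands fixed, up to 20 degrees askew. Origin: centre of its underside; x away from the robot (when square), y left, z up. Flat lid hinged along the far (+x) top edge. Black latch knob on the lid, 38 mm from midpoint of opposite (front, -x) edge: upright bar 52 long x 14 thick on a 48 mm round disc
- wide_grip (a point): grip point of that knob's bar, on the turning axis, 27 mm above the lid (158 above the bench while shut); the bar's top is 16 mm higher, the disc's top 17.5 mm lower. z: turning axis, out of the lid; y: along the bar; x: across its thickness. Latched, the bar lies along the lid's front edge (axes as the box's); released, it points at that edge
- wide_latch (a joint): turn of that knob: 0 = latched, grows clockwise seen from above to a stop at 1.571 rad. Its cam lets the lid go at about 1.15 rad. It needs about 0.1 N m and stays where it is left
- wide_lid (a joint): opening angle of the wide box's lid: 0 = shut, stop at 0.6 rad. Once unlatched a damped spring lifts it in 1.5 to 3 s, with some 3 N at the knob; a hand holding the knob keeps it down. As it opens, the knob rises about 100 mm and leans away from the robot
- narrow_latch (a joint): turn of the same kind of knob on the other box, 220 deep x 140 wide x 130 mm high: 0 = latched. The two boxes may stand either way round, one to the left and one to the right

How it is judged:
By the outcome, as a careful person would: the job done as asked, in the order asked, and still so for the second after the job is handed in, with the robot touching nothing.
It also fails if it takes over 38 s, if anything falls off the work surface, if the arm or the gripper's body presses on something with over 40 N, if the wrist force passes 120 N, or if a joint passes its speed limit or range.

## Robot

A 6-joint arm with a two-finger parallel gripper is mounted at the origin on the work surface. World frame = base frame: x ahead of the robot, y to its left, z up, the work surface at z = 0. Lengths are in m, angles in degrees, forces in N, time in s.
With the tool pointing down it reaches from about 0.4 to 0.825 m from the base axis. Payload 7 kg.
Tool frame: the origin (TCP) lies on the centre line of the jaws, within the pads' length; the fingertips stand 17 mm ahead of it and the grasp point (between the pads) lies 2 mm behind it; z points along the fingers, y is the direction in which the jaws open and shut (so a half turn about z gives the same grasp; the last joint's range is limited). The gripper opens to 88 mm and grips with 3 to 60 N. Pads are 19 mm wide; open, the fingers measure 130 mm over their backs; the gripper's body (78 mm by 193 mm) begins 47 mm behind the grasp point.
Start: joints at [92.768, 20.546, 0.682, 0, -70.136, -16.507], TCP at [0.16, 0.656, 0.244] pointing down, gripper open.
Joint ranges: [-176.03, 176.03], [-82.01, 121.73], [-58.28, 71.71], [-173.87, 95.51], [-174.79, -0.11], [-173.66, 173.66]. Speed limits (degrees/s): [136.94, 136.94, 172.46, 180, 180, 180].

## Interface

Orientations are given as [roll, pitch, yaw] about the fixed x, y, z axes, in that order (R = Rz(yaw) Ry(pitch) Rx(roll)).
In Python, from plant import telemetry, vision, close_job, recognise, silhouettes, place_of gives the robot as it stands.
- The arm moves only by the shell command python3 -m handwheel 'ROWS'. ROWS is JSON, a list that holds one entry, the list of rows, each a list of 5 numbers: the shift along the tool's x, y, z in m, then the turn about the tool's z in rad, then the closure, from 0 (fully open) to 1 (shut). In form: [[[tx, ty, tz, yaw, gripper], ...]]. A call has 1 to 20 rows; each row shifts and turns the commanded pose from where the row before left it, along the tool's axes as they then stand; what a row does not reach is not made up. A row lasts 1/12 s, in which the tool goes at most 41.7 mm and 7.16 degrees, less where a joint would pass 70% of its speed; a pose out of reach is approached as far as the arm can. A call with a gripper value outside its range is refused whole. The fingers move at their own pace and stop on an object; the grip force is fixed at half the most. Time passes only in rows, so rows that do not move let the fingers close. It gives the time, the measured TCP pose, the force and the opening at its end, in the units of the state.
- telemetry.get_obs(): the state, without advancing time (a new reading comes with each control period).
- vision.snapshot(name): name is "side" or "top"; returns a dict with "color" (384x512x3 uint8, red, green, blue), "mtx" (3x3 intrinsics, pixels), "dist" ([k1, k2, p1, p2, k3] as OpenCV has them; the pictures are not rectified), "cam_to_world" (4x4, takes a point from camera to world coordinates). Camera axes: x right, y down, z forward; pixel columns grow to the right and rows downward; lengths in m; the calibration is good to about 2 mm. A picture is of the moment at which its call begins. There is no depth.
- close_job(): hands the job in, once; it reports no verdict.
Trained networks look in a picture, given as the dict that the camera call returned (one of the last four; its "shot" number tells which), for a name from the list of things; names that differ only in an ending like _2 or _b are one class to them, and where a whole thing is asked for, a point or a joint stands for the part that bears it (a point fixed in the world has none). Each returns a list of dicts, best first, with "conf" (0 to 1); they miss things now and then, are a little off and sometimes report something else, mostly with a low value. They report only what shows in the picture. A call takes as long as a camera call.
- recognise(name, picture): "xy" ([column, row] in pixels, amid what is visible of it).
- silhouettes(name, picture): "region" (384x512 bool, what is visible of it) and "xy" ([column, row] in pixels, amid what is visible of it).
- place_of(name, picture): "xy" ([column, row] in pixels: a listed point, or the origin of a listed thing).
The state is a dict: "clock": time; "joint_pos": joint angles; "qvel": joint speeds; "tau": joint torques, N m; "tool_pos": TCP position; "orientation": TCP orientation; "force": force on the tool from outside, world axes, zero at the start; "moment": the same for the moment, N m; "opening": finger opening in m.
Only numpy, scipy, OpenCV 4.12 (cv2) and the standard library are available. Lean on these libraries where they do the work, as an engineer would, in place of code of your own. Each camera call takes 0.05 s, during which the arm holds its last target.

## Working session

There is one attempt and no reset: what is moved stays moved. The work goes in short steps, Python scripts to look and compute and a shell command to move; the robot and the scene stay as the last step left them, time stands still between calls to the robot, and variables do not carry over. Pictures are saved under pics/ and viewed, and the job is handed in when it is done.

```bash
mkdir -p pics; ls; python3 - <<'E'
from plant import telemetry, vision, recognise, silhouettes, place_of
import cv2
o=telemetry.get_obs();print(o)
for n in("side","top"):
    p=vision.snapshot(n)
    cv2.imwrite(f"pics/a_{n}.png",p["color"][:,:,::-1])
    print(n,p["mtx"],p["dist"],p["cam_to_world"])
    for t in("wide_box","wide_grip"):
        print(t,"rec",recognise(t,p),"place",place_of(t,p))
    print("narrow",recognise("narrow_latch",p))
E
```

```text
pics
{'clock': 0.0, 'joint_pos': array([ 9.27666645e+01,  2.05906243e+01,  6.31471914e-01, -2.03988238e-02,
       -7.01354500e+01, -1.65071453e+01]), 'qvel': array([ 0.00836434, -0.01878396, -0.10792687, -0.08258934,  0.07085734,
        0.01738906]), 'tau': array([ 4.15470122e-04, -5.82717884e+01,  2.93056834e+01,  6.99736968e+00,
        6.95154449e-03, -1.45626946e-04]), 'tool_pos': array([0.16023982, 0.65520907, 0.24261346]), 'orientation': array([ 1.79903848e+02, -8.49680354e-03, -1.37474210e+01]), 'force': array([-0.21778864,  0.07179465, -0.2548882 ]), 'moment': array([-0.0271892 , -0.02124513, -0.033095  ]), 'opening': 0.08790138454187699}
side [[365.51980981   0.         257.44506578]
 [  0.         365.51980981 191.92838339]
 [  0.           0.           1.        ]] [-0.07543886  0.          0.          0.          0.        ] [[-0.83889564 -0.38826799  0.38144734  0.30668252]
 [-0.54409714  0.57944186 -0.60679933  0.44925343]
 [ 0.0145742  -0.71658572 -0.69734675  0.66353006]
 [ 0.          0.          0.          1.        ]]
wide_box rec [{'xy': [293.5, 168.0], 'conf':
[... 163 characters left out ...]
': [220.8, 280.4], 'conf': 0.63}]
top [[396.53876227   0.         252.058353  ]
 [  0.         396.53876227 193.5696668 ]
 [  0.           0.           1.        ]] [-0.07712249  0.          0.          0.          0.        ] [[ 8.59875853e-03 -9.94551876e-01  1.03887568e-01  4.98008860e-01]
 [-9.99606856e-01 -1.13218310e-02 -2.56505217e-02  9.76116028e-04]
 [ 2.66869720e-02 -1.03626162e-01 -9.94258228e-01  1.11101645e+00]
 [ 0.00000000e+00  0.00000000e+00  0.00000000e+00  1.00000000e+00]]
wide_box rec [{'xy': [316.5, 193.5], 'conf': 0.74}] place []
wide_grip rec [{'xy': [315.7, 223.0], 'conf': 0.73}] place [{'xy': [316.3, 224.2], 'conf': 0.79}]
narrow [{'xy': [158.8, 220.2], 'conf': 0.68}]
```

View pics/a_top.png

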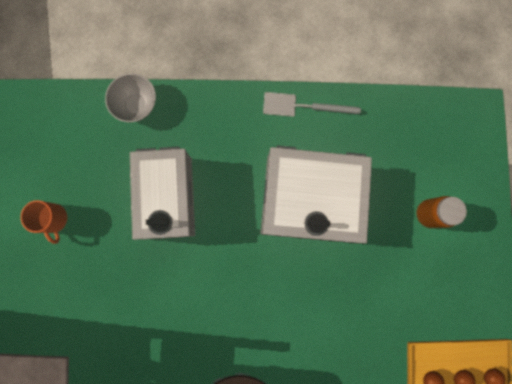

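View pics/a_side.png

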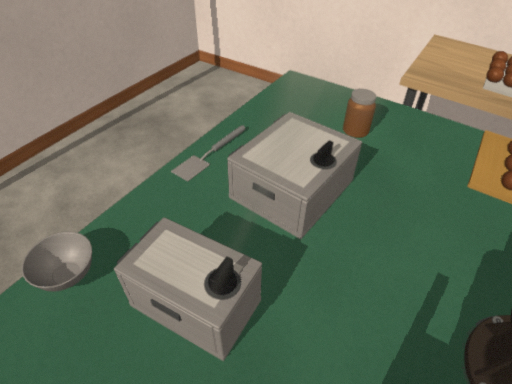

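```bash
cat > h.py <<'E'
import numpy as np, cv2
def ray(p,xy):
    u=cv2.undistortPoints(np.array([[xy]],float),p["mtx"],np.array(p["dist"]))[0,0]
    T=np.array(p["cam_to_world"]);d=T[:3,:3]@np.array([u[0],u[1],1]);return T[:3,3],d/np.linalg.norm(d)
def onz(p,xy,z):
    c,d=ray(p,xy);return c+d*(z-c[2])/d[2]
def tri(rs):
    A=0;b=0
    for c,d in rs:
        M=np.eye(3)-np.outer(d,d);A=A+M;b=b+M@c
    x=np.linalg.solve(A,b);return x,[np.linalg.norm((np.eye(3)-np.outer(d,d))@(x-c)) for c,d in rs]
def proj(p,X):
    T=np.linalg.inv(np.array(p["cam_to_world"]));r,_=cv2.Rodrigues(T[:3,:3])
    return cv2.projectPoints(np.atleast_2d(X).astype(float),r,T[:3,3],p["mtx"],np.array(p["dist"]))[0][:,0]
E
python3 - <<'E'
from plant import *
from plant import telemetry, vision, recognise, silhouettes, place_of
from h import *
s=vision.snapshot("side");t=vision.snapshot("top")
g=[place_of("wide_grip",p) for p in(s,t)];print(g)
print("tri",tri([ray(p,q[0]["xy"]) for p,q in zip((s,t),g)]))
print("z158 each",[onz(p,q[0]["xy"],.158) for p,q in zip((s,t),g)])
for n,p in(("s",s),("t",t)):
    r=silhouettes("wide_box",p)
    if not r: continue
    m=r[0]["region"].astype(np.uint8);print(n,r[0]["conf"],m.sum())
    cs,_=cv2.findContours(m,0,1);c=max(cs,key=cv2.contourArea)
    w=np.array([onz(p,q,.131)[:2] for q in c[:,0].astype(float)],np.float32)
    if n=="t": print("rect",cv2.minAreaRect(w))
    a=p["color"][:,:,::-1].copy();cv2.drawContours(a,[c],-1,(0,0,255),1)
    x=g[0 if n=="s" else 1][0]["xy"];cx,cy=int(x[0]),int(x[1])
    cr=a[cy-70:cy+70,cx-90:cx+90];cv2.imwrite(f"pics/b_{n}.png",cv2.resize(cr,None,fx=4,fy=4,interpolation=cv2.INTER_CUBIC))
# corners of lid by hand (top)
for q in [(269,149),(371,157),(366,242),(263,235)]: print(q,onz(t,q,.131))
np.savez("cal.npz",**{k+i:np.array(p[k]) for i,p in(("s",s),("t",t)) for k in("mtx","dist","cam_to_world","color")})
E
```

```text
[[], [{'xy': [315.4, 222.6], 'conf': 0.63}]]Traceback (most recent call last):
  File "<stdin>", line 6, in <module>
IndexError: list index out of range
```

```bash
ls pics
```

```text
a_side.png
a_top.png
```

```bash

python3 - <<'E'
from plant import telemetry, vision, recognise, silhouettes, place_of
from h import *
s=vision.snapshot("side");t=vision.snapshot("top")
a=place_of("wide_grip",s) or [{"xy":[323.0,151.0]}]; b=place_of("wide_grip",t) or [{"xy":[316.,223.4]}]
g=[a,b];print(g)
print("tri",tri([ray(p,q[0]["xy"]) for p,q in zip((s,t),g)]))
print("z158 each",[onz(p,q[0]["xy"],.158) for p,q in zip((s,t),g)])
for n,p in(("s",s),("t",t)):
    r=silhouettes("wide_box",p)
    A=p["color"][:,:,::-1].copy()
    if r:
        m=r[0]["region"].astype(np.uint8);print(n,r[0]["conf"],m.sum())
        cs,_=cv2.findContours(m,0,1);c=max(cs,key=cv2.contourArea)
        w=np.array([onz(p,q,.131)[:2] for q in c[:,0].astype(float)],np.float32)
        if n=="t": print("rect",cv2.minAreaRect(w))
    x=g[0 if n=="s" else 1][0]["xy"];cx,cy=int(x[0]),int(x[1])
    cr=A[cy-70:cy+70,cx-90:cx+90];cv2.imwrite(f"pics/b_{n}.png",cv2.resize(cr,None,fx=4,fy=4,interpolation=cv2.INTER_CUBIC))
for q in [(269,149),(371,157),(366,242),(263,235)]: print(q,onz(t,q,.131))
E
```

```text
[[{'xy': [323.1, 152.5], 'conf': 0.79}], [{'xy': [315.7, 221.8], 'conf': 0.56}]]
tri (array([ 0.53003584, -0.17808825,  0.15886769]), [np.float64(0.0007684192693823175), np.float64(0.0007684192693824168)])
z158 each [array([ 0.52971404, -0.17947729,  0.158     ]), array([ 0.53078134, -0.17797   ,  0.158     ])]
s 0.59 10763
t 0.69 9251
rect ((0.6022696495056152, -0.18751631677150726), (0.26905524730682373, 0.22846399247646332), 85.43252563476562)
(269, 149) [ 0.7138565  -0.06605674  0.131     ]
(371, 157) [ 0.69763234 -0.3269409   0.131     ]
(366, 242) [ 0.4822935 -0.3094026  0.131    ]
(263, 235) [ 0.49812646 -0.05214589  0.131     ]
```

View pics/b_t.png

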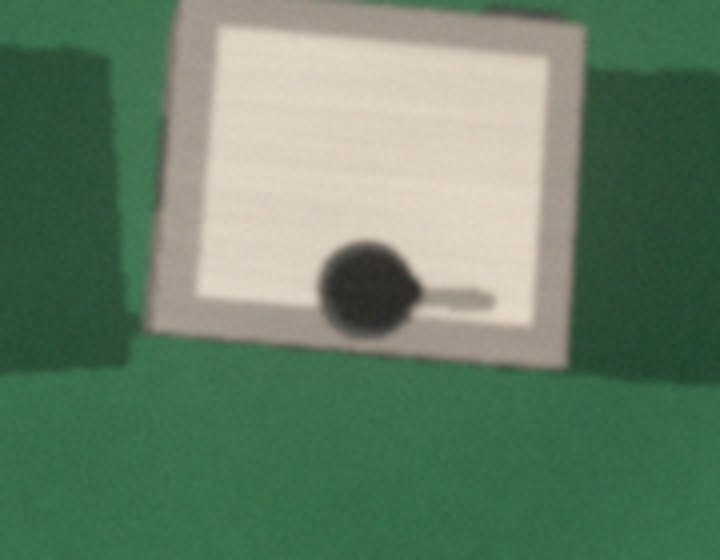

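View pics/b_s.png

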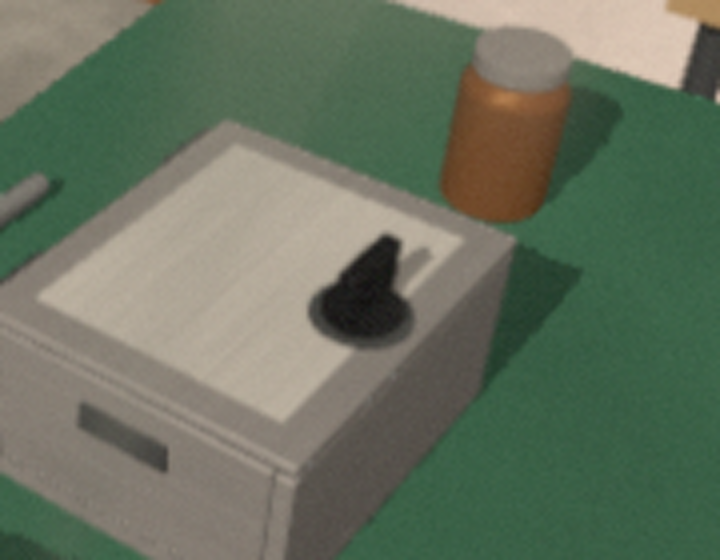

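Wide box is on the right: its knob is at top-view px (316,223) and side-view px (323,152). The bar lies along the front edge and the box is askew by about -4°. Grip estimate is (0.530, -0.179). First I'll turn the tool so the jaws close across the bar.

```bash
python3 -m handwheel '[[[0,0,0,0.117,0],[0,0,0,0.117,0],[0,0,0,0.117,0],[0,0,0,0.117,0],[0,0,0,0.117,0],[0,0,0,0.117,0],[0,0,0,0.117,0],[0,0,0,0.117,0],[0,0,0,0.117,0],[0,0,0,0.117,0],[0,0,0,0.117,0],[0,0,0,0.117,0]]]'; python3 -c "
from plant import telemetry;print(telemetry.get_obs()['joint_pos'])"
```

```text
clock: 2.1
tool_pos: [0.1603, 0.6556, 0.2436]
orientation: [-180.0, -0.0, -94.5]
force: [0.3, 0.0, 1.1]
opening: 0.0875
[ 9.27669402e+01  2.05466619e+01  6.81615683e-01 -1.94956930e-04
 -7.01375629e+01 -9.72822123e+01]
```

```bash
python3 -m handwheel '[[[0.023,-0.025,0,0,0],[0.023,-0.025,0,0,0],[0.023,-0.025,0,0,0],[0.023,-0.025,0,0,0],[0.023,-0.025,0,0,0],[0.023,-0.025,0,0,0],[0.023,-0.025,0,0,0],[0.023,-0.025,0,0,0],[0.023,-0.025,0,0,0],[0.023,-0.025,0,0,0],[0.023,-0.025,0,0,0],[0.023,-0.025,0,0,0],[0.023,-0.025,0,0,0],[0.023,-0.025,0,0,0],[0.023,-0.025,0,0,0],[0.023,-0.025,0,0,0]]]'; python3 -c "
from plant import telemetry;print(telemetry.get_obs()['joint_pos'])"
```

```text
clock: 3.43
tool_pos: [0.5334, 0.2581, 0.2439]
orientation: [-180.0, 0.0, -94.2]
force: [0.7, 0.9, 0.5]
opening: 0.0881
[ 4.47093059e+01  1.28125931e+01 -1.01010085e+01  4.31561447e-03
 -6.70511016e+01 -4.88844642e+01]
```

```bash
python3 -m handwheel '[[[0.031,-0.002,0,0,0],[0.031,-0.002,0,0,0],[0.031,-0.002,0,0,0],[0.031,-0.002,0,0,0],[0.031,-0.002,0,0,0],[0.031,-0.002,0,0,0],[0.031,-0.002,0,0,0],[0.031,-0.002,0,0,0],[0.031,-0.002,0,0,0],[0.031,-0.002,0,0,0],[0.031,-0.002,0,0,0],[0.031,-0.002,0,0,0],[0.031,-0.002,0,0,0],[0.031,-0.002,0,0,0],[0,0,0,0,0]]]'; python3 - <<'E'
from plant import telemetry, vision, recognise, place_of
from h import *
o=telemetry.get_obs();print(o['joint_pos'],o['tool_pos'])
s=vision.snapshot("side");t=vision.snapshot("top")
for n,p in(("s",s),("t",t)):
    q=proj(p,[[.530,-.179,.158]])[0];print(n,q,place_of("wide_grip",p),recognise("wide_grip",p))
    A=p["color"][:,:,::-1].copy();cv2.circle(A,tuple(int(round(v)) for v in q),2,(0,0,255),-1)
    cx,cy=int(q[0]),int(q[1]);cr=A[cy-70:cy+70,cx-90:cx+90]
    cv2.imwrite(f"pics/c_{n}.png",cv2.resize(cr,None,fx=4,fy=4))
# disc centre in first top picture
print("disc",onz(t,(316.2,223.5),.138))
E
```

```text
clock: 4.68
tool_pos: [0.5283, -0.1794, 0.2435]
orientation: [180.0, -0.0, -94.4]
force: [0.5, 0.4, -0.6]
opening: 0.0875
[ 1.38157376e+00  9.56327429e+00 -1.43136857e+01  5.00325421e-02
 -6.61466764e+01 -5.75727592e+00] [ 0.52826948 -0.17940349  0.24349852]
s [322.89344635 152.56421723] [{'xy': [324.9, 154.3], 'conf': 0.77}] [{'xy': [324.6, 157.1], 'conf': 0.68}]
t [316.12482293 222.12714269] [] []
disc [ 0.52729216 -0.18294232  0.138     ]
```

View pics/c_s.png

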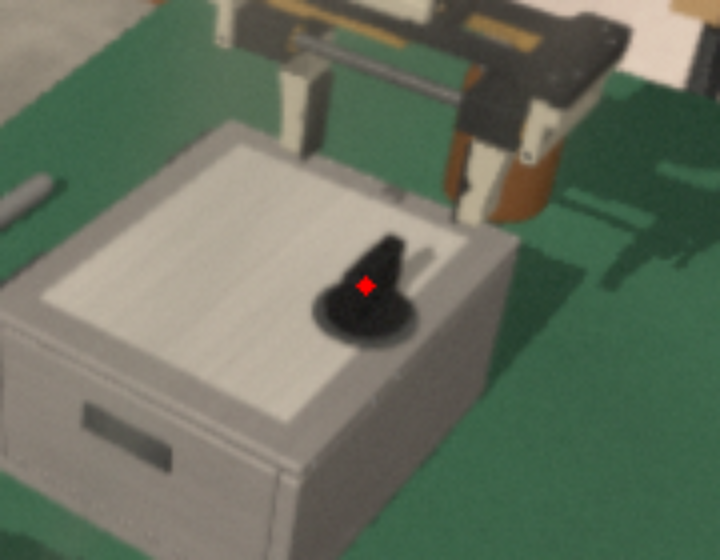

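View pics/c_t.png

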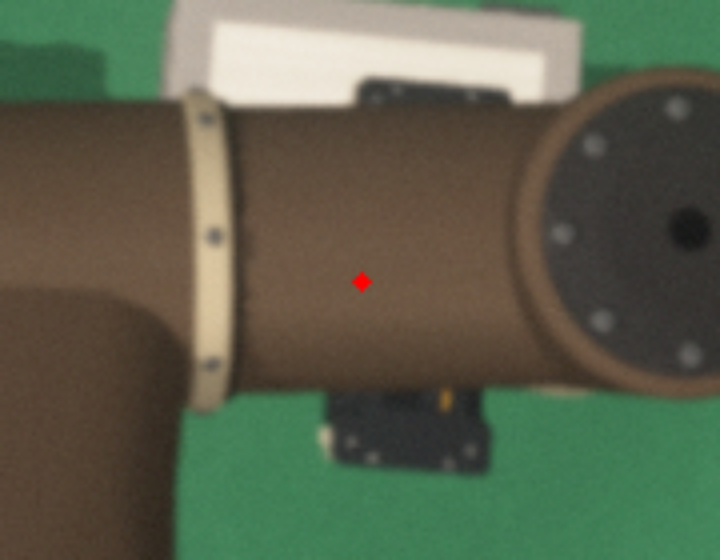

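```bash
python3 -m handwheel '[[[0.002,0,0.02,0,0],[0,0,0.02,0,0],[0,0,0.02,0,0],[0,0,0.012,0,0],[0,0,0.008,0,0],[0,0,0,0,0]]]'; python3 -m handwheel '[[[0,0,0,0,1],[0,0,0,0,1],[0,0,0,0,1],[0,0,0,0,1],[0,0,0,0,1],[0,0,0,0,1],[0,0,0,0,1],[0,0,0,0,1],[0,0,0,0,1],[0,0,0,0,1]]]'
```

```text
clock: 5.48
tool_pos: [0.5278, -0.1765, 0.162]
orientation: [179.8, 0.0, -94.1]
force: [0.5, -0.1, -0.0]
opening: 0.0877
clock: 6.32
tool_pos: [0.5285, -0.1774, 0.1636]
orientation: [180.0, -0.0, -94.2]
force: [0.2, 0.5, -0.8]
opening: 0.0268
```

```bash
python3 -m handwheel '[[[0,0,0,0,1],[0,0,0,0,1],[0,0,0,0,1],[0,0,0,0,1],[0,0,0,0,1]]]'; python3 - <<'E'
from plant import telemetry, vision
from h import *
o=telemetry.get_obs();print(o['tool_pos'],o['opening'],o['force'],o['moment'],o['joint_pos'])
s=vision.snapshot("side");cv2.imwrite("pics/d_s.png",cv2.resize(s["color"][80:220,230:410,::-1],None,fx=4,fy=4))
E
```

```text
clock: 6.73
tool_pos: [0.5292, -0.1774, 0.1637]
orientation: [-179.9, 0.0, -94.2]
force: [4.1, -0.5, -2.0]
opening: 0.014
[ 0.52918217 -0.17738421  0.1636918 ] 0.01397884755715042 [ 4.07388642 -0.5427175  -1.97735436] [-0.08219439 -1.37861497 -0.19403964] [ 1.57141391e+00  1.33978792e+01 -2.06122996e+01  5.59789037e-03
 -5.59240182e+01 -5.75880428e+00]
```

View pics/d_s.png

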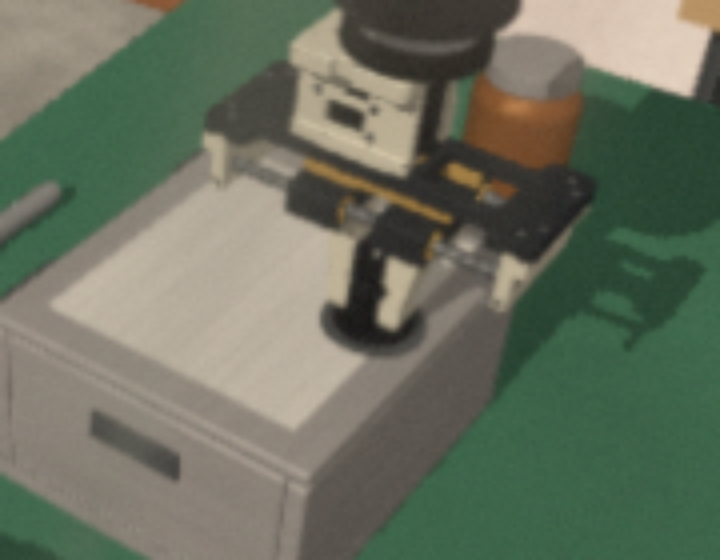

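```bash
python3 -m handwheel '[[[0,0,0,0.1,1],[0,0,0,0.1,1],[0,0,0,0.1,1],[0,0,0,0.1,1],[0,0,0,0.1,1],[0,0,0,0.1,1],[0,0,0,0,1]]]'; python3 -c "
from plant import telemetry;o=telemetry.get_obs();print(o['tool_pos'],o['force'],o['moment'],o['opening'],o['joint_pos'])"
```

```text
clock: 7.37
tool_pos: [0.5333, -0.1789, 0.164]
orientation: [-179.5, 0.2, -128.8]
force: [18.6, -11.8, -16.0]
opening: 0.0144
[ 0.5333322  -0.17885477  0.16401398] [ 18.60907571 -11.81743751 -16.01817046] [-4.36978512 -6.91019029  0.0160557 ] 0.01444974430346926 [  1.51417322  13.52114046 -20.48244795   0.20918416 -55.51317605
 -40.455399  ]
```

The grasp is a few mm off the turning axis, which gives a 22 N side load. I'll open briefly (the latch stays put), recentre and regrip.

```bash
python3 -m handwheel '[[[0,0,0,0,0.6],[0,0,0,0,0.6],[0,0,0,0,0.6],[0,0,0,0,0.6],[0,0,0,0,0.6]]]'; python3 -c "
from plant import telemetry;o=telemetry.get_obs();print(o['tool_pos'],o['force'],o['moment'],o['opening'],o['orientation'])"
```

```text
clock: 7.78
tool_pos: [0.5278, -0.1774, 0.1634]
orientation: [179.9, -0.0, -128.6]
force: [0.2, -1.0, -0.1]
opening: 0.0342
[ 0.52783406 -0.17735632  0.16339602] [ 0.17780886 -0.98553376 -0.13531008] [ 0.09250824 -0.07158234  0.03026825] 0.03416599649678537 [ 1.79941722e+02 -3.75392713e-02 -1.28559787e+02]
```

```bash
python3 -m handwheel '[[[0.0055,-0.005,0,0,0.6],[0,0,0,0,0.6],[0,0,0,0,1],[0,0,0,0,1],[0,0,0,0,1],[0,0,0,0,1],[0,0,0,0,1],[0,0,0,0,1]]]'; python3 -m handwheel '[[[0,0,0,0.1,1],[0,0,0,0.1,1],[0,0,0,0.1,1],[0,0,0,0,1]]]'
```

```text
clock: 8.45
tool_pos: [0.5292, -0.1849, 0.1636]
orientation: [-180.0, -0.0, -128.6]
force: [1.2, -1.7, -0.3]
opening: 0.0137
clock: 8.78
tool_pos: [0.5294, -0.1851, 0.1637]
orientation: [-180.0, 0.0, -146.0]
force: [0.7, -2.8, -1.4]
opening: 0.014
```

```bash
python3 -m handwheel '[[[0,0,0,0.095,1],[0,0,0,0.095,1],[0,0,0,0.095,1],[0,0,0,0.095,1],[0,0,0,0.095,1],[0,0,0,0.095,1],[0,0,0,0.095,1],[0,0,0,0,1]]]'; python3 -c "
from plant import telemetry;o=telemetry.get_obs();print(o['tool_pos'],o['force'],o['moment'],o['opening'],o['joint_pos'])"
```

```text
clock: 9.45
tool_pos: [0.5296, -0.1856, 0.1644]
orientation: [-179.9, 0.1, 176.0]
force: [1.1, -4.7, 2.8]
opening: 0.0138
[ 0.52960748 -0.1856341   0.16436649] [ 1.09616327 -4.66825583  2.83815521] [-1.75431119 -0.39525069 -0.11873717] 0.013828105016027338 [  0.72520709  13.62043377 -20.24706153   0.09998303 -56.06610847
 -94.73267899]
```

```bash
python3 -m handwheel '[[[0,0,0,0,0.5],[0,0,0,0,0.5],[0,0,0,0,0.5],[0,0,-0.035,0,0.3],[0,0,-0.04,0,0.3],[0,0,-0.04,0,0.3],[0.02,0,-0.03,0,0],[0.03,0,-0.02,0,0],[0.03,0,-0.02,0,0],[0.02,0,-0.01,0,0],[0,0,0,0,0]]]'; python3 - <<'E'
from plant import telemetry, vision
from h import *
s=vision.snapshot("side");cv2.imwrite("pics/e_s.png",s["color"][:,:,::-1])
E
```

```text
clock: 10.37
tool_pos: [0.4268, -0.178, 0.3619]
orientation: [180.0, 0.3, 176.2]
force: [-0.8, -0.8, 0.0]
opening: 0.0817
```

View pics/e_s.png

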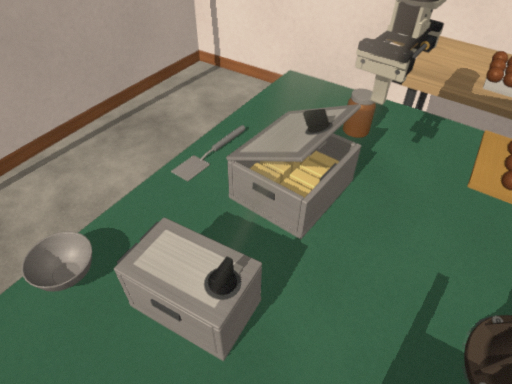

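The lid is coming up (lid and knob near px (315,125)), the gripper is clear of it, and the narrow knob is unchanged. Now I wait for it to finish.

```bash
for i in 1 2; do python3 -m handwheel '[[[0,0,0,0,0],[0,0,0,0,0],[0,0,0,0,0],[0,0,0,0,0],[0,0,0,0,0],[0,0,0,0,0],[0,0,0,0,0],[0,0,0,0,0],[0,0,0,0,0],[0,0,0,0,0],[0,0,0,0,0],[0,0,0,0,0],[0,0,0,0,0],[0,0,0,0,0],[0,0,0,0,0],[0,0,0,0,0],[0,0,0,0,0],[0,0,0,0,0]]]'; done; python3 - <<'E'
from plant import vision
from h import *
s=vision.snapshot("side");cv2.imwrite("pics/f_s.png",s["color"][:,:,::-1])
E
python3 -m handwheel '[[[0,0,0,0,0],[0,0,0,0,0],[0,0,0,0,0],[0,0,0,0,0],[0,0,0,0,0],[0,0,0,0,0],[0,0,0,0,0],[0,0,0,0,0],[0,0,0,0,0],[0,0,0,0,0]]]'
python3 - <<'E'
from plant import vision, telemetry, place_of
from h import *
s=vision.snapshot("side");cv2.imwrite("pics/g_s.png",s["color"][:,:,::-1])
f=cv2.imread("pics/f_s.png");d=cv2.absdiff(cv2.GaussianBlur(f,(5,5),0),cv2.GaussianBlur(s["color"][:,:,::-1].copy(),(5,5),0));print("diff",d.max(),d[90:230,220:370].max())
# expected grip at 0.6 rad
ps=np.radians(-4);X=np.array([np.cos(ps),np.sin(ps)]);A=np.array([.5285,-.185]);H=A+.182*X
for a in(.4,.5,.6):
    xy=H+(-.182*np.cos(a)+.027*np.sin(a))*X;z=.131+.182*np.sin(a)+.027*np.cos(a);print(a,proj(s,[[*xy,z]])[0])
print(place_of("wide_grip",s))
E
```

```text
clock: 11.92
tool_pos: [0.4292, -0.1781, 0.3586]
orientation: [180.0, -0.0, 176.2]
force: [0.0, -0.9, -0.9]
opening: 0.0874
clock: 13.42
tool_pos: [0.4293, -0.1781, 0.3586]
orientation: [-180.0, 0.0, 176.1]
force: [-0.4, -0.2, -0.1]
opening: 0.0875
clock: 14.3
tool_pos: [0.4292, -0.1781, 0.3586]
orientation: [-180.0, -0.0, 176.2]
force: [0.3, -0.6, 0.9]
opening: 0.0878
diff 6 3
0.4 [318.99223724 121.79864925]
0.5 [315.70225715 114.11136348]
0.6 [311.70414475 106.54110316]
[{'xy': [309.2, 110.0], 'conf': 0.79}]
```

View pics/g_s.png

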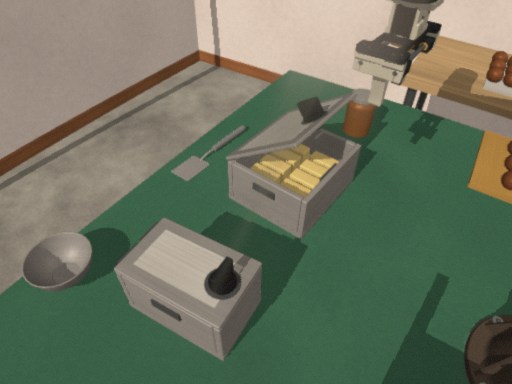

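The lid is up and no longer moving. The knob shows at px (309,110), close to the (312,107) predicted for 0.6 rad. The narrow knob, at px (222,275), is unchanged.

```bash
python3 -c "
from plant import close_job;print(close_job())"
```

```text
the job is handed in; nothing more can be done
None
```

The wide box (the right-hand one) is open, and I handed the job in at about 14.4 s of the 38 s allowed. I turned its knob about 90° clockwise, let go, and moved clear while the lid rose by itself.

- **Regrip partway:** the first grasp was about 8 mm off the turning axis. About 34° into the turn it gave some 22 N of side load, plus 16 N vertical. I opened the jaws, recentred and regripped; the side load then stayed below 5 N.
- **Lid:** pictures 0.9 s apart show no movement. The network put the knob at pixel (309, 110); my estimate for a fully open lid is (312, 107). The 4-pixel gap is about what the network and calibration allow, but the lid angle was not measured directly.
- **Knob turn:** I inferred it from the tool's turn, from −94° to −184°. I did not press the knob against its stop.
- **Narrow box:** its knob looks unchanged in the last picture, and the robot never touched it.
- **Robot at hand-in:** the gripper was open, clear of the boxes, with about 1 N or less on the wrist.

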